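# Set the tilt plate of an instrument stand to its scale marks

## Task

Set the tilt plate on the instrument stand: with closed fingertips, gently press down each of its two pointer corners (the two nearest the robot) until that corner's pointer is level with the brass rider on the scale post beside it, then let go; the plate stays where it is left, and a corner pressed too far comes back up if you press the corner diagonally opposite. Grip and lift nothing, do not shove the stand or move the riders, and leave the things round about where they are.

Things in the scene. Friction and masses are not known exactly. Their poses are not given: they have to be found in the camera images.
- stand: loose stand, 3 kg: grey base plate 160 x 210 x 12 mm; a column carries on a ball joint a square aluminium tilt plate 118 x 118 x 8 mm, top 70 mm above the bench when level, with a brass stud 15 mm high in its middle. Scale posts, tops 96 mm high, outside the two corners nearest the robot. Origin on the bench under the plate's centre; x to the rear, y to the left; pointer corners at (-x, +y) left, (-x, -y) right
- tilt_left (a joint): plate tilt, rad: 0 level, positive = left pointer corner down and rear right corner up, stops at -0.2 and 0.2. Spring-backed: about 3 to 11 N on the finger pad moves it, more the lower the corner, and joint friction holds it wherever it is left (no spring-back). Left and right tilt hardly affect each other
- tilt_right (a joint): the same for the right pointer corner: positive = right pointer corner lower and rear left corner higher
- pad_left (a point): left pointer corner, where to press to lower the left pointer: steel finger pad, 22 mm across and 2 mm thick, set into the top of the plate 66 mm out from the plate's centre; the point is the centre of its upper face
- pad_right (a point): right pointer corner, where to press to lower the right pointer: steel finger pad, 22 mm across and 2 mm thick, set into the top of the plate 66 mm out from the plate's centre; the point is the centre of its upper face
- pad_rear_right (a point): corner diagonally opposite the left pointer corner; pressing it raises the left pointer: steel finger pad, 22 mm across and 2 mm thick, set into the top of the plate 66 mm out from the plate's centre; the point is the centre of its upper face
- pad_rear_left (a point): corner diagonally opposite the right pointer corner; pressing it raises the right pointer: steel finger pad, 22 mm across and 2 mm thick, set into the top of the plate 66 mm out from the plate's centre; the point is the centre of its upper face
- pointer_left (a point): tip of the thin dark steel pointer that sticks out diagonally from the left pointer corner, 118 mm from the plate's centre (the tip moves up and down 1.8 times as far as the pad); passes about 10 mm in front of the left scale post
- pointer_right (a point): tip of the same pointer at the right pointer corner, in front of the right scale post
- mark_left (a point): centre of the brass rider, 8 mm high and 18 mm wide, firmly clamped on the left scale post: the mark for the left pointer. It always starts below the pointer
- mark_right (a point): centre of the brass rider clamped on the right scale post: the mark for the right pointer. It always starts below the pointer
- hex_bolt: bystander, not to be moved: a hexagon-headed bolt lying down, 62 mm long, 19 mm high; origin under its middle
- wood_block: bystander, not to be moved: a pine offcut 62 x 120 x 38 mm high; origin under its middle
- tape_measure: bystander, not to be moved: a yellow tape measure 37 x 83 x 68 mm high; origin under its middle
- wrench_combi: bystander, not to be moved: a combination spanner lying flat, 163 mm long, 8 mm high; origin under its middle

How it is judged:
At the end, for the whole second after the job is handed in: both pointer tips rest within 4 mm in height of the centre of their riders (that is, within the rider's 8 mm), the plate is at rest and the stand sits flat on the bench (z of pointer_left in the frame of mark_left between -0.004 and 0.004 m and velocity of joint tilt_left between -0.02 and 0.02 rad/s and z of pointer_right in the frame of mark_right between -0.004 and 0.004 m and velocity of joint tilt_right between -0.02 and 0.02 rad/s and height (world z) of stand below 0.005 m and angle between stand's own z axis and vertical below 0.05 rad and linear speed of stand below 0.02 m/s); the robot touches nothing.
It fails at once if the stand is lifted or tipped (5 mm or 0.08 rad) (height (world z) of stand above 0.005 m or angle between stand's own z axis and vertical above 0.08 rad).
It fails at once if the stand is shoved more than 12 mm (distance of stand from where it was at the start of the episode above 0.012 m).
It fails at once if a rider is moved more than 15 mm (each is clamped: it takes 60 N to slide it) (distance of any of mark_left, mark_right from where it was at the start of the episode above 0.015 m).
It fails at once if the stand is pressed harder than 40 N (contact force between any of the fingers, the arm and stand above 40 N).
It fails at once if a bystander is moved more than 30 mm (distance of any of hex_bolt, wood_block, tape_measure, wrench_combi from where it was at the start of the episode above 0.03 m).
It also fails if it takes over 51 s, if anything falls off the work surface, if the arm or the gripper's body presses on something with over 40 N, if the wrist force passes 120 N, or if a joint passes its speed limit or range.

## Robot

A 6-joint arm with a two-finger parallel gripper is mounted at the origin on a cart in front of the work surface, level with it; the furniture and walls round the work are solid. World frame = base frame: x ahead of the robot, y to its left, z up, the work surface at z = 0. Lengths are in m, angles in rad, forces in N, time in s.
With the tool pointing down it reaches from about 0.4 to 0.925 m from the base axis. Payload 3.4 kg.
Tool frame: the origin (TCP) lies midway between the tips of the shut fingers; the grasp point (between the pads) lies 19 mm behind it; z points along the fingers, x is the direction in which the jaws open and shut, and the axes are right-handed (so a half turn about z gives the same grasp; the last joint's range is limited). The gripper opens to 85 mm and grips with 20 to 120 N. Pads are 22 mm wide; open, the fingers measure 114 mm over their backs; the gripper's body (76 mm by 85 mm) begins 54 mm behind the grasp point. The pads swing forward as they close: fully open they stand 13 mm farther back than shut.
Start: joints at [1.2, 0.307, 1.506, -0, 1.328, -0.073], TCP at [0.168, 0.55, 0.231] pointing down, gripper open.
Joint ranges: [-3.12, 3.12], [-1.05, 2.28], [0.14, 2.33], [-1.42, 4.57], [0.1, 2.73], [-2.68, 2.68]. Speed limits (rad/s): [2.57, 2.57, 3.14, 3.14, 3.14, 3.14].

## Interface

Orientations are given as a 3x3 rotation matrix whose columns are the frame's x, y, z axes.
In Python, from rig import manip gives the robot as it stands. The module is installed in compiled form; this text tells all that it offers.
- The arm moves only by the tool step_arm, never from a script. Its argument "moves" is one flat list of numbers, 7 for each row, row after row: the closure, from 0 (fully open) to 1 (shut), then the shift along the tool's x, y, z as a fraction of full scale, then the turn, a rotation vector about the tool's x, y, z as a fraction of full scale. A call has 1 to 10 rows; each row shifts and turns the commanded pose from where the row before left it, along the tool's axes as they then stand; what a row does not reach is not made up. Full scale, the value 1, is 0.04 m for a shift and 5 degrees for a turn. A row lasts 1/12 s, in which the tool goes at most 41.7 mm and 7.16 degrees, less where a joint would pass 70% of its speed; a pose out of reach is approached as far as the arm can. A call with a number of a shift or a turn outside -1 to 1 is refused whole. A call with a gripper value outside its range is refused whole. The fingers move at their own pace and stop on an object; "force" is the grip in N (left out, the last holds). Time passes only in rows, so rows that do not move let the fingers close. It gives the time, the measured TCP pose, the force and the opening at its end, in the units of the state.
- manip.read_state(): the state, without advancing time (a new reading comes with each control period).
- manip.read_camera(name): name is "scene" or "side" or "wrist"; returns a dict with "pixels" (420x560x3 uint8, red, green, blue), "mtx" (3x3 intrinsics, pixels), "cam_to_world" (4x4, takes a point from camera to world coordinates). Camera axes: x right, y down, z forward; pixel columns grow to the right and rows downward; lengths in m; the calibration is good to about 2 mm. A picture is of the moment at which its call begins. There is no depth.
- manip.hand_in(): hands the job in, once; it reports no verdict.
The state is a dict: "clock": time; "qpos": joint angles; "joint_velocities": joint speeds; "tau": joint torques, N m; "position": TCP position; "tool_rot": TCP orientation; "contact_force": force on the tool from outside, world axes, zero at the start; "wrist_torque": the same for the moment, N m; "gripper_width": finger opening in m.
Only numpy, scipy, OpenCV 4.12 (cv2) and the standard library are available. Lean on these libraries where they do the work, as an engineer would, in place of code of your own. Each camera call takes 0.05 s, during which the arm holds its last target.

## Working session

There is one attempt and no reset: what is moved stays moved. The work goes in short steps, Python scripts to look and compute and a tool call to move; the robot and the scene stay as the last step left them, time stands still between calls to the robot, and variables do not carry over. Pictures are saved under pics/ and viewed, and the job is handed in when it is done.

Besides the shell and the picture viewer there is one more tool, called after "Call:" as name(argument=value, ...) on one line, values as JSON. step_arm: Moves the arm, as the interface text tells. Shift numbers are shares of 0.04 m and turn numbers shares of 5 degrees, none past 1 either way. Its arguments: {"type":"object","properties":{"moves":{"type":"array","items":{"type":"number","minimum":-1,"maximum":1}},"force":{"type":"number"}},"required":["moves"]}

```bash
mkdir -p pics; cat > h.py <<'E'
from rig import manip
import numpy as np, cv2
def snap(n,tag):
    c=manip.read_camera(n); cv2.imwrite(f'pics/{tag}.png',c['pixels'][:,:,::-1]); np.savez(f'pics/{tag}.npz',**c); return c
def ray(c,u,v):
    d=np.linalg.inv(c['mtx'])@np.array([u,v,1.]); T=c['cam_to_world']; return T[:3,3],T[:3,:3]@d
def onz(c,u,v,z):
    o,d=ray(c,u,v); return o+d*(z-o[2])/d[2]
def tri(*l):
    A=np.zeros((3,3));b=np.zeros(3)
    for c,u,v in l:
        o,d=ray(c,u,v);d=d/np.linalg.norm(d);P=np.eye(3)-np.outer(d,d);A+=P;b+=P@o
    p=np.linalg.solve(A,b); return p,[np.linalg.norm(np.cross(p-ray(*q)[0],ray(*q)[1]/np.linalg.norm(ray(*q)[1]))) for q in l]
def proj(c,p):
    T=np.linalg.inv(c['cam_to_world']);q=c['mtx']@(T[:3,:3]@np.array(p)+T[:3,3]);return q[:2]/q[2]
E
python3 - <<'E'
from h import *
for n in ['scene','side','wrist']:
    c=snap(n,n+'0');print(n,c['cam_to_world'].round(3).tolist(),c['mtx'].round(0).tolist())
s=manip.read_state();print(s)
E
```

```text
scene [[0.611, -0.454, 0.648, -0.077], [-0.792, -0.359, 0.495, -0.474], [0.007, -0.815, -0.579, 0.642], [0.0, 0.0, 0.0, 1.0]] [[517.0, 0.0, 271.0], [0.0, 517.0, 212.0], [0.0, 0.0, 1.0]]
side [[-0.871, -0.166, 0.462, 0.049], [-0.491, 0.324, -0.809, 0.887], [-0.015, -0.931, -0.364, 0.462], [0.0, 0.0, 0.0, 1.0]] [[467.0, 0.0, 284.0], [0.0, 467.0, 212.0], [0.0, 0.0, 1.0]]
wrist [[0.292, 0.911, 0.292, 0.093], [0.957, -0.277, -0.09, 0.573], [-0.001, 0.305, -0.952, 0.371], [0.0, 0.0, 0.0, 1.0]] [[362.0, 0.0, 280.0], [0.0, 362.0, 206.0], [0.0, 0.0, 1.0]]
{'clock': 0.15, 'qpos': array([ 1.20049220e+00,  3.07422925e-01,  1.50738526e+00,  5.56248007e-05,
        1.32839224e+00, -7.35174167e-02]), 'joint_velocities': array([-0.00108526, -0.00186485, -0.00219367,  0.00050688, -0.00117982,
       -0.00084654]), 'tau': array([ 6.39913233e-04, -4.57977140e+01, -2.52217251e+01, -2.70008686e-04,
        8.44201189e-03,  1.83416000e-05]), 'position': array([0.16797826, 0.54935853, 0.23057567]), 'tool_rot': array([[ 2.92461221e-01,  9.56277174e-01, -6.32188036e-04],
       [ 9.56276046e-01, -2.92461854e-01, -1.47924740e-03],
       [-1.59946141e-03, -1.71923775e-04, -9.99998706e-01]]), 'contact_force': array([ 0.22933426, -0.53612228, -0.2116664 ]), 'wrist_torque': array([ 0.00641101, -0.01720138,  0.03345851]), 'gripper_width': 0.08548080515413209}
```

View pics/scene0.png

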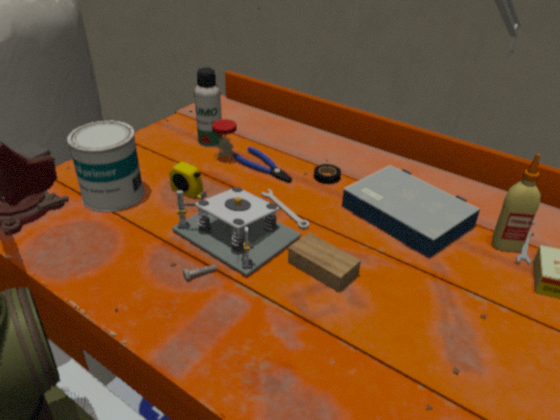

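View pics/side0.png

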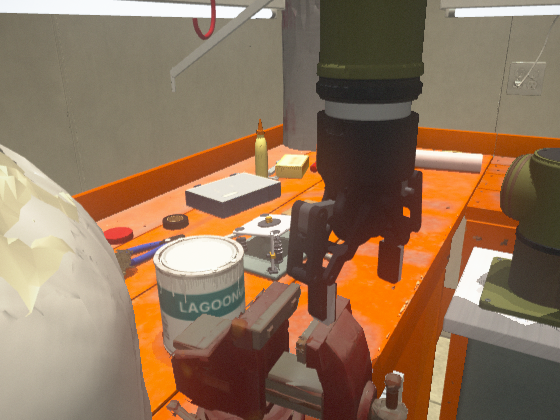

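View pics/wrist0.png

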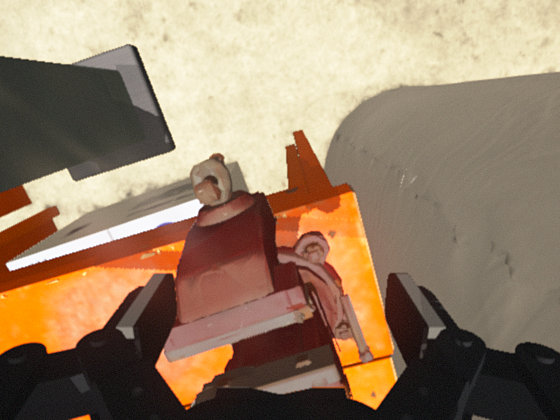

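```bash
python3 - <<'E'
from h import *
a=cv2.imread('pics/scene0.png')[175:285,160:320]; cv2.imwrite('pics/scene0z.png',cv2.resize(a,None,fx=5,fy=5,interpolation=cv2.INTER_CUBIC))
a=cv2.imread('pics/side0.png')[200:300,220:320]; cv2.imwrite('pics/side0z.png',cv2.resize(a,None,fx=6,fy=6,interpolation=cv2.INTER_CUBIC))
c=np.load('pics/scene0.npz')
for u,v,z in [(175,231,.012),(248,263,.012),(298,237,.012),(239,203,.07)]: print(onz(c,u,v,z).round(3))
E
```

```text
[0.458 0.176 0.012]
[ 0.474 -0.     0.012]
[ 0.594 -0.028  0.012]
[0.549 0.084 0.07 ]
```

View pics/scene0z.png

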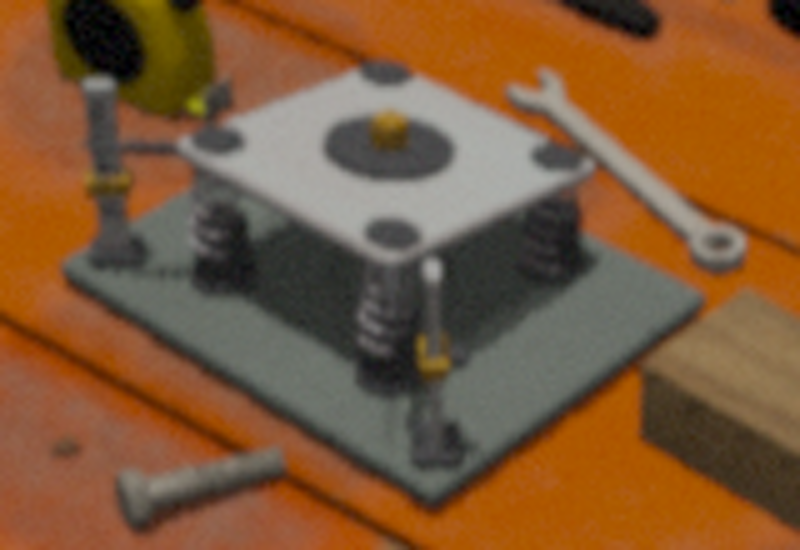

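View pics/side0z.png

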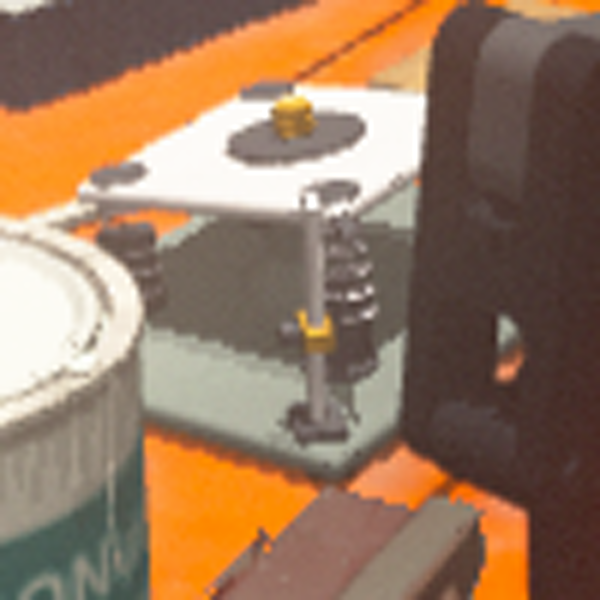

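```bash
python3 - <<'E'
from h import *
c=np.load('pics/scene0.npz')
Z=lambda u,v,z: onz(c,160+(u+.5)/5-.5,175+(v+.5)/5-.5,z)
for n,u,v,z in [('bL',66,270,.012),('bF',432,502,.012),('bR',703,298,.012),('padL',218,139,.07),('padR',391,233,.07),('padRL',385,73,.07),('padRR',556,156,.07),('stud',389,118,.085)]: print(n,Z(u,v,z).round(4))
P=[Z(*q,.07) for q in [(218,139),(391,233),(385,73),(556,156)]]
ce=sum(P)/4; print(ce,[np.hypot(*(p-ce)[:2]).round(4) for p in P]); d=P[2]+P[3]-P[0]-P[1]; print(np.degrees(np.arctan2(d[1],d[0])))
E
```

```text
bL [0.461  0.1855 0.012 ]
bF [ 0.4464 -0.0185  0.012 ]
bR [ 0.6045 -0.0264  0.012 ]
padL [0.5073 0.1403 0.07  ]
padR [0.5022 0.0466 0.07  ]
padRL [0.584  0.1202 0.07  ]
padRR [0.5802 0.0292 0.07  ]
stud [0.5434 0.0824 0.085 ]
[0.54341915 0.08406656 0.07      ] [np.float64(0.0668), np.float64(0.0557), np.float64(0.0543), np.float64(0.0661)]
-13.645921957001155
```

Call:
step_arm(moves=[0,0,0,-1,0,0,-0.9,0,0,0,-1,0,0,-0.9,0,0,0,-1,0,0,-0.9,0,-0.8,0.55,0,0,0,0,0,-0.8,0.55,0,0,0,0,0,-0.8,0.55,0,0,0,0,0,-0.8,0.55,0,0,0,0,0,-0.8,0.55,0,0,0,0,0,-0.8,0.55,0,0,0,0,0,-0.8,0.55,0,0,0,0])

```text
clock: 0.98
position: [0.3084, 0.315, 0.3511]
tool_rot: [[0.061, 0.998, -0.0], [0.998, -0.061, -0.0], [-0.0, -0.0, -1.0]]
contact_force: [1.6, -0.4, 0.0]
gripper_width: 0.0852
```

Call:
step_arm(moves=[0,-0.8,0.55,0,0,0,0,0,-0.8,0.55,0,0,0,0,0,-0.8,0.55,0,0,0,0,0,-0.8,0.55,0,0,0,0,0,-0.8,0.55,0,0,0,0,0,-0.8,0.55,0,0,0,0,0,-0.8,0.55,0,0,0,0,0,0,0,1,0,0,0,0,0,0,1,0,0,0,0,0,0,0,0,0,0])

```text
clock: 1.82
position: [0.4407, 0.0821, 0.2631]
tool_rot: [[0.064, 0.998, -0.019], [0.998, -0.064, -0.002], [-0.003, -0.019, -1.0]]
contact_force: [-3.7, -0.7, -2.0]
gripper_width: 0.0856
```

Call:
step_arm(moves=[0,0,0,0,-1,0,0,0,0,0,0,-1,0,0,0,0,0,0,-1,0,0,0,0,0,0,-1,0,0,0,0,0,0,-1,0,0,0,0,0,0,-1,0,0,0,0,0,0,0,0,0])

```text
clock: 2.4
position: [0.4433, 0.0838, 0.2699]
tool_rot: [[0.059, 0.866, 0.497], [0.998, -0.051, -0.031], [-0.001, 0.498, -0.867]]
contact_force: [-1.7, -0.3, -1.5]
gripper_width: 0.0855
```

```bash
python3 - <<'E'
from h import *
for n in ['scene','side','wrist']: c=snap(n,n+'1')
s=manip.read_state();print({k:np.round(s[k],3).tolist() for k in s});print(c['cam_to_world'].round(3))
E
```

```text
{'clock': 2.55, 'qpos': [0.196, -0.125, 2.028, -0.19, 0.737, -1.206], 'joint_velocities': [-0.011, 0.023, -0.032, -0.001, -0.015, 0.007], 'tau': [0.261, -19.011, -25.352, -0.714, -2.595, 0.01], 'position': [0.45, 0.085, 0.273], 'tool_rot': [[0.06, 0.864, 0.501], [0.998, -0.052, -0.03], [0.001, 0.501, -0.865]], 'contact_force': [0.396, 0.045, 0.696], 'wrist_torque': [0.012, 0.21, 0.061], 'gripper_width': 0.086}
[[ 0.059  0.671  0.739  0.308]
 [ 0.998 -0.04  -0.043  0.093]
 [ 0.001  0.741 -0.672  0.355]
 [ 0.     0.     0.     1.   ]]
```

View pics/wrist1.png

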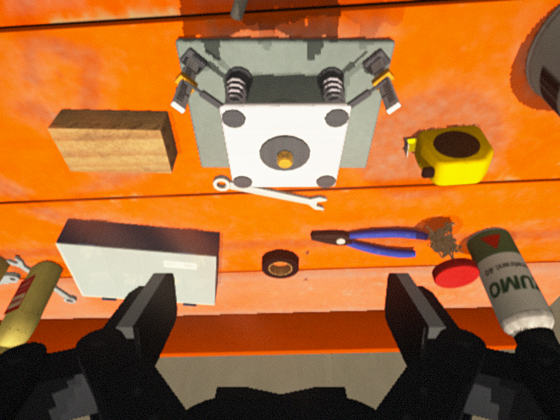

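```bash
python3 - <<'E'
from h import *
a=cv2.imread('pics/wrist1.png')[30:200,160:410]; cv2.imwrite('pics/wrist1z.png',cv2.resize(a,(750,510),interpolation=cv2.INTER_CUBIC))
L=cv2.resize(cv2.imread('pics/wrist1.png')[40:120,340:410],None,fx=6,fy=6,interpolation=cv2.INTER_CUBIC)
R=cv2.resize(cv2.imread('pics/wrist1.png')[40:120,160:230],None,fx=6,fy=6,interpolation=cv2.INTER_CUBIC)
cv2.imwrite('pics/wrist1lr.png',np.hstack([R[:480,:400],L[:480,:400]]))
E
```

```text
(no output)
```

View pics/wrist1z.png

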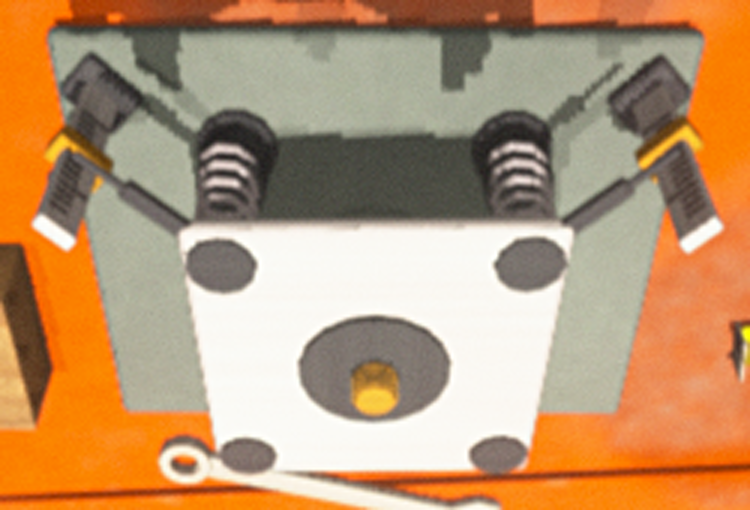

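View pics/wrist1lr.png

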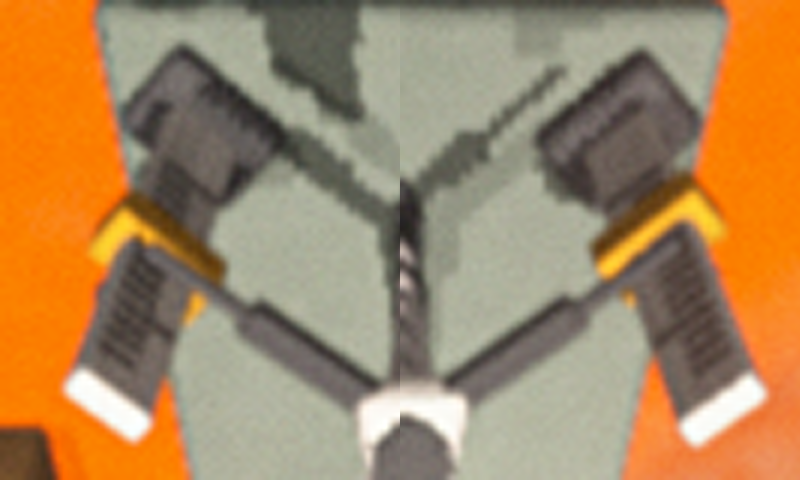

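```bash
cat > m1.py <<'E'
from h import *
c=np.load('pics/scene1.npz');w=np.load('pics/wrist1.npz')
a=lambda u,v:(c,160+(u+.5)/5-.5,175+(v+.5)/5-.5)
b=lambda u,v:(w,160+(u+.5)/3-.5,30+(v+.5)/3-.5)
bl=lambda u,v:(w,340+(u-400+.5)/6-.5,40+(v+.5)/6-.5)
br=lambda u,v:(w,160+(u+.5)/6-.5,40+(v+.5)/6-.5)
for n,p,q in [('padL',a(218,139),b(530,264)),('padR',a(391,233),b(221,264)),('padRL',a(385,73),b(498,455)),('padRR',a(556,156),b(247,456)),('stud',a(389,118),b(375,398)),('riderL',a(107,184),bl(655,222)),('riderR',a(434,355),br(158,240)),('topL',a(98,80),bl(727,405)),('topR',a(431,263),br(110,403))]:
    p,e=tri(p,q); print(n,p.round(4),np.round(e,4))
for u,v in [(50,30),(700,30),(128,410),(618,410)]: print(onz(*b(u,v),.012).round(4))
E
python3 m1.py
```

```text
padL [0.4995 0.1325 0.0771] [0.0004 0.0004]
padR [0.494  0.0398 0.0773] [0.0006 0.0006]
padRL [0.5919 0.1274 0.063 ] [0.0001 0.0001]
padRR [0.5862 0.0341 0.0641] [0.0005 0.0005]
stud [0.5441 0.0836 0.0835] [0.0006 0.0006]
riderL [0.4777 0.1753 0.049 ] [0.0007 0.0007]
riderR [ 0.4678 -0.0008  0.0556] [0.0019 0.0019]
topL [0.4797 0.1763 0.0964] [0.0011 0.0011]
topR [ 4.689e-01 -4.000e-04  9.650e-02] [0.0013 0.0013]
[ 0.4486 -0.0124  0.012 ]
[0.4606 0.1902 0.012 ]
[ 0.6056 -0.0224  0.012 ]
[0.6179 0.1828 0.012 ]
```

```bash
cat >> m1.py <<'E'
print('---')
ce=np.array([.5430,.0835])
dL=np.array([.4995-.5862,.1325-.0341]);dR=np.array([.494-.5919,.0398-.1274])
for n,q,d in [('L',bl(690,232),dL),('R',br(135,240),dR)]:
    d/=np.linalg.norm(d); t=ce+d*.1175
    # z from ray at radial plane
    o,r=ray(*q); k=((t-o[:2])@d)/(r[:2]@d); print(n,t,(o+k*r).round(4), (o+k*r)[:2]-t)
    o,r=ray(*q); nn=np.array([-d[1],d[0]]); k=((ce-o[:2])@nn)/(r[:2]@nn); p=o+k*r; print('   radial',p.round(4),np.hypot(*(p[:2]-ce)))
    print(a and (proj(c,[*t,.075])-[160,175])*5)
E
python3 m1.py|sed -n '/---/,$p'
```

```text
---
L [0.46532171 0.17166083] [0.4718 0.1773 0.0618] [0.00643317 0.00566825]
   radial [0.4639 0.1733 0.076 ] 0.11965161893625935
[ 80.38330547 146.08033416]
R [0.45543648 0.00514899] [0.46   0.     0.0664] [ 0.00456644 -0.00510336]
   radial [0.4539 0.0038 0.078 ] 0.1195479228337678
[391.25628848 324.70875498]
```

Call:
step_arm(moves=[1,0,0,0,1,0,0,1,0,0,0,1,0,0,1,0,0,0,1,0,0,1,0,0,0,1,0,0,1,0,0,0,1,0,0,1,0,0,0,1,0,0,1,0.6,0.6,0.5,0,0,0,1,0.6,0.6,0.5,0,0,0,1,0,0,0.5,0,0,0,1,0,0,0.5,0,0,0])

```text
clock: 3.38
position: [0.5042, 0.1304, 0.1911]
tool_rot: [[0.06, 0.998, 0.002], [0.998, -0.06, 0.002], [0.002, 0.002, -1.0]]
contact_force: [-0.5, 0.6, -0.4]
gripper_width: -0.0002
```

Call:
step_arm(moves=[1,0,0,0.5,0,0,0,1,0,0,0.5,0,0,0,1,0,0,0.3,0,0,0,1,0,0,0,0,0,0,1,0,0,0,0,0,0])

```text
clock: 3.8
position: [0.5011, 0.129, 0.1392]
tool_rot: [[0.061, 0.998, -0.001], [0.998, -0.061, 0.0], [0.0, -0.001, -1.0]]
contact_force: [0.0, 0.6, -0.2]
gripper_width: 0.0004
```

```bash
python3 - <<'E'
from h import *
for n in ['scene','side']: c=snap(n,n+'2')
a=cv2.imread('pics/scene2.png')[125:285,140:320]
b=cv2.imread('pics/side2.png')[130:310,200:380]
cv2.imwrite('pics/b2.png',np.hstack([cv2.resize(a,(400,356)),cv2.resize(b,(400,356))]))
s=manip.read_state();print({k:np.round(s[k],4).tolist() for k in ['clock','position','tool_rot','contact_force','gripper_width']})
E
```

```text
{'clock': 3.9, 'position': [0.5013, 0.1291, 0.1404], 'tool_rot': [[0.0613, 0.9981, 0.0021], [0.9981, -0.0613, 0.0007], [0.0008, 0.0021, -1.0]], 'contact_force': [0.5183, -0.6963, -0.2532], 'gripper_width': 0.0004}
```

View pics/b2.png

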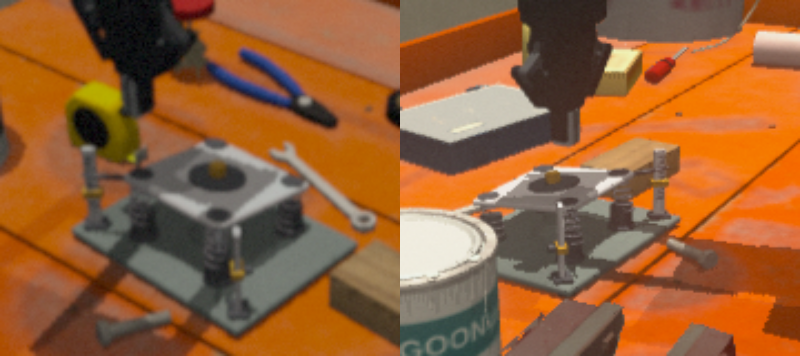

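Call:
step_arm(moves=[1,0.05,0,0.5,0,0,0,1,0.05,0,0.5,0,0,0,1,0,0,0.3,0,0,0,1,0,0,0,0,0,0,1,0,0,0.05,0,0,0,1,0,0,0.05,0,0,0,1,0,0,0,0,0,0])

```text
clock: 4.48
position: [0.5004, 0.133, 0.0843]
tool_rot: [[0.061, 0.998, 0.002], [0.998, -0.061, 0.0], [0.001, 0.002, -1.0]]
contact_force: [-1.0, -0.2, 0.3]
gripper_width: -0.0003
```

Call:
step_arm(moves=[1,0,0,0.05,0,0,0,1,0,0,0.05,0,0,0,1,0,0,0.05,0,0,0,1,0,0,0,0,0,0])

```text
clock: 4.82
position: [0.4996, 0.1331, 0.0777]
tool_rot: [[0.061, 0.998, 0.001], [0.998, -0.061, 0.001], [0.001, 0.001, -1.0]]
contact_force: [-0.9, 1.5, 5.2]
gripper_width: -0.0
```

Call:
step_arm(moves=[1,0,0,0.05,0,0,0,1,0,0,0.05,0,0,0,1,0,0,0.05,0,0,0,1,0,0,0,0,0,0])

```text
clock: 5.15
position: [0.4985, 0.134, 0.0716]
tool_rot: [[0.062, 0.998, -0.001], [0.998, -0.062, 0.002], [0.002, -0.001, -1.0]]
contact_force: [-3.6, 5.0, 7.4]
gripper_width: -0.0
```

Call:
step_arm(moves=[1,0,0,0.05,0,0,0,1,0,0,0.05,0,0,0,1,0,0,0.025,0,0,0,1,0,0,0,0,0,0])

```text
clock: 5.48
position: [0.498, 0.1345, 0.0668]
tool_rot: [[0.062, 0.998, -0.002], [0.998, -0.062, 0.003], [0.003, -0.002, -1.0]]
contact_force: [-5.5, 6.4, 8.2]
gripper_width: -0.0002
```

```bash
python3 - <<'E'
from h import *
for n in ['scene','side']: c=snap(n,n+'3')
a=cv2.imread('pics/scene3.png')[185:285,165:265]
b=cv2.imread('pics/side3.png')[190:290,220:320]
cv2.imwrite('pics/b3.png',np.hstack([cv2.resize(a,(400,400),interpolation=cv2.INTER_CUBIC),cv2.resize(b,(400,400),interpolation=cv2.INTER_CUBIC)]))
E
```

```text
(no output)
```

View pics/b3.png

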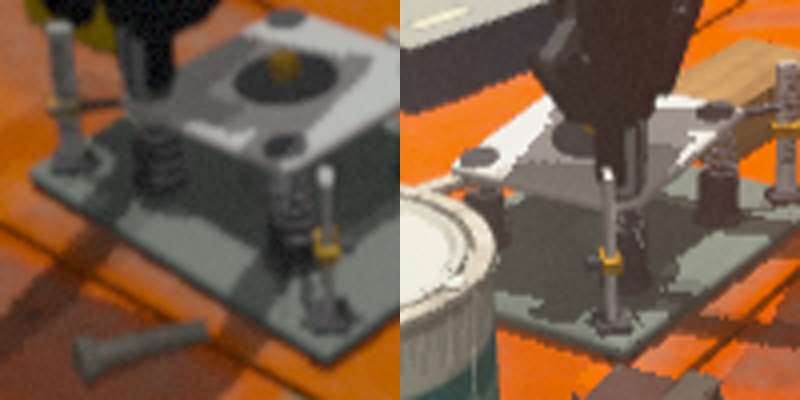

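Call:
step_arm(moves=[1,0.05,-0.05,0,0,0,0,1,0.02,-0.02,0.04,0,0,0,1,0,0,0.02,0,0,0,1,0,0,0,0,0,0])

```text
clock: 5.92
position: [0.4978, 0.1357, 0.0649]
tool_rot: [[0.061, 0.998, 0.002], [0.998, -0.061, -0.0], [-0.0, 0.002, -1.0]]
contact_force: [-0.4, -0.4, 8.4]
gripper_width: 0.0002
```

Call:
step_arm(moves=[1,0.01,-0.01,0.03,0,0,0,1,0.01,-0.01,0.02,0,0,0,1,0,0,0,0,0,0])

```text
clock: 6.17
position: [0.4977, 0.1361, 0.0631]
tool_rot: [[0.06, 0.998, 0.004], [0.998, -0.06, -0.001], [-0.001, 0.004, -1.0]]
contact_force: [0.2, -2.7, 9.1]
gripper_width: 0.0001
```

Call:
step_arm(moves=[1,0,0,-0.2,0,0,0,1,0,0,-0.5,0,0,0,1,0,-0.2,-0.8,0,0,0,1,-0.5,-0.5,-0.8,-1,0,0,1,-0.5,-0.5,-0.8,-1,0,0,1,0,0,0,-1,0,0,1,0,0,0,-1,0,0,1,0,0,0,-1,0,0,1,0,0,0,-1,0,0,1,0,0,0,0,0,0])

```text
clock: 7.0
position: [0.4375, 0.0994, 0.1797]
tool_rot: [[0.06, 0.867, 0.495], [0.998, -0.051, -0.032], [-0.003, 0.496, -0.869]]
contact_force: [-1.6, -0.6, -0.7]
gripper_width: -0.0
```

```bash
python3 - <<'E'
from h import *
for n in ['scene','side','wrist']: c=snap(n,n+'4')
s=manip.read_state();print({k:np.round(s[k],4).tolist() for k in ['clock','position','tool_rot','contact_force']})
E
```

```text
{'clock': 7.15, 'position': [0.4448, 0.1011, 0.1832], 'tool_rot': [[0.0606, 0.8647, 0.4986], [0.9982, -0.0525, -0.0302], [0.0001, 0.4995, -0.8663]], 'contact_force': [0.2812, 0.6788, 0.7017]}
```

View pics/wrist4.png

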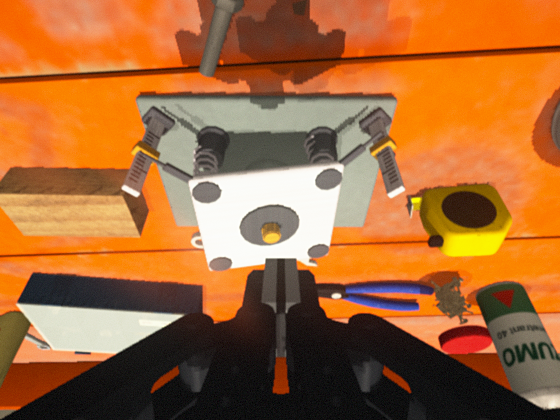

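```bash
cat > zz.py <<'E'
import sys; from h import *
t=sys.argv[1]; xl,yl,xr,yr=map(int,sys.argv[2:])
I=cv2.imread(f'pics/{t}.png')
f=lambda x,y: cv2.resize(I[y:y+70,x:x+50],(400,560),interpolation=cv2.INTER_CUBIC)
cv2.imwrite(f'pics/{t}_z.png',np.hstack([f(xr,yr),f(xl,yl)]))
E
python3 zz.py wrist4 355 100 118 100
python3 - <<'E'
import cv2,numpy as np
a=cv2.imread('pics/scene4.png')[185:285,165:265]
b=cv2.imread('pics/side4.png')[190:290,240:340]
cv2.imwrite('pics/b4.png',np.hstack([cv2.resize(a,(400,400),interpolation=cv2.INTER_CUBIC),cv2.resize(b,(400,400),interpolation=cv2.INTER_CUBIC)]))
E
```

```text
(no output)
```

View pics/wrist4_z.png

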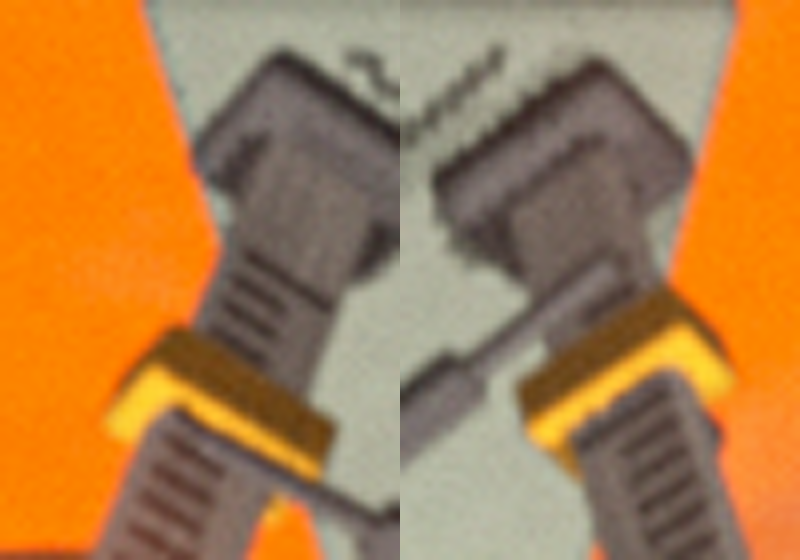

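View pics/b4.png

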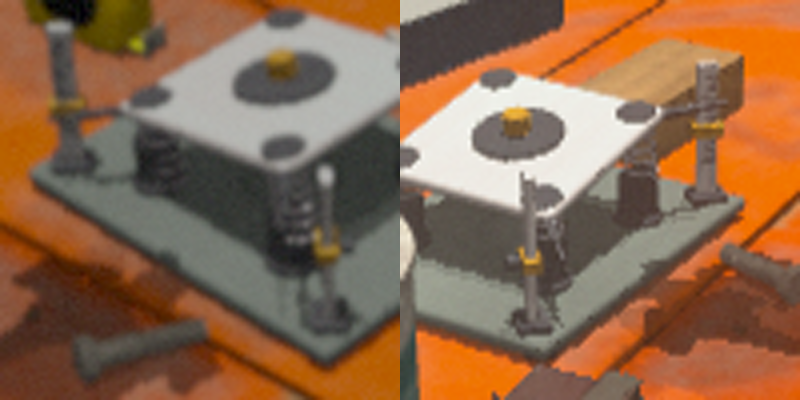

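```bash
cat > m2.py <<'E'
from h import *
ce=np.array([.5430,.0835]); D={'L':np.array([-.661,.750]),'R':np.array([-.745,-.667])}
T={'L':np.array([.750,.661]),'R':np.array([.667,-.745])}
TOP={'L':np.array([.4797,.1763]),'R':np.array([.4689,-.0004])}
def meas(q,s,off):
    o,r=ray(*q); k=((ce+off*T[s]-o[:2])@T[s])/(r[:2]@T[s]); p=o+k*r
    return p, (p[:2]-ce)@D[s]
for s in 'LR': print(s,'post radial/tang',((TOP[s]-ce)@D[s]).round(4),((TOP[s]-ce)@T[s]).round(4))
def run(tag,xl,yl,xr,yr,pts):
    w=np.load(f'pics/{tag}.npz')
    for n,u,v in pts:
        s=n[-1]; x,y=(xl,yl) if s=='L' else (xr,yr); uu=u-400 if s=='L' else u
        q=(w,x+(uu+.5)/8-.5,y+(v+.5)/8-.5)
        off=0 if n[0]=='t' else .009
        p,rad=meas(q,s,off); print(n,p.round(4),'rad',rad.round(4))
E
python3 - <<'E'
from m2 import *
run('wrist4',355,100,118,100,[('tipL',615,265),('riderL',603,360),('riderLlo',592,335),('riderLhi',615,378),('tipR',180,412),('riderR',246,402),('riderRlo',257,379),('riderRhi',234,421)])
c=np.load('pics/scene4.npz')
w=np.load('pics/wrist4.npz')
for n,p,q in [('padL',(c,165+151/4,185+96/4),(w,330,178.5)),('padR',(c,165+284/4,185+148/4),(w,206.5,192))]:
    print(n,tri(p,q))
d=np.load('pics/side4.npz')
# side+wrist for right rider & left rider
print(tri((d,240+708/4,190+128/4),(w,118+246/8,100+402/8)), tri((d,240+532/4-100,190+261/4),(w,355+203/8,100+360/8)))
E
```

```text
L post radial/tang 0.1114 0.0139
R post radial/tang 0.1112 0.0131
tipL [0.4643 0.1728 0.0504] rad 0.119
riderL [0.4757 0.1735 0.0496] rad 0.112Traceback (most recent call last):
  File "<stdin>", line 2, in <module>
  File "m2.py", line 15, in run
    p,rad=meas(q,s,off); print(n,p.round(4),'rad',rad.round(4))
          ~~~~^^^^^^^^^
  File "m2.py", line 6, in meas
    o,r=ray(*q); k=((ce+off*T[s]-o[:2])@T[s])/(r[:2]@T[s]); p=o+k*r
                            ~^^^
KeyError: 'o'
```

```bash
sed -i "s/s=n\[-1\]/s='L' if 'L' in n else 'R'/" m2.py
python3 - <<'E'
from m2 import *
run('wrist4',355,100,118,100,[('tipL',615,265),('riderL',603,360),('riderLlo',592,335),('riderLhi',615,378),('tipR',180,412),('riderR',246,402),('riderRlo',257,379),('riderRhi',234,421)])
c=np.load('pics/scene4.npz')
w=np.load('pics/wrist4.npz')
for n,p,q in [('padL',(c,165+151/4,185+96/4),(w,330,178.5)),('padR',(c,165+284/4,185+148/4),(w,206.5,192))]:
    print(n,tri(p,q))
d=np.load('pics/side4.npz')
print(tri((d,240+308/4,190+128/4),(w,118+246/8,100+402/8)), tri((d,240+132/4,190+261/4),(w,355+203/8,100+360/8)))
E
```

```text
L post radial/tang 0.1114 0.0139
R post radial/tang 0.1112 0.0131
tipL [0.4643 0.1728 0.0504] rad 0.119
riderL [0.4757 0.1735 0.0496] rad 0.112
riderLlo [0.4759 0.1733 0.0455] rad 0.1117
riderLhi [0.4753 0.174  0.0528] rad 0.1126
tipR [0.4547 0.0045 0.0708] rad 0.1185
riderR [0.466  0.0025 0.0552] rad 0.1114
riderRlo [0.4662 0.0026 0.0517] rad 0.1112
riderRhi [0.4657 0.0023 0.0583] rad 0.1117
padL (array([0.50065489, 0.13669403, 0.05864473]), [np.float64(0.0007595384398545397), np.float64(0.0007595384398545129)])
padR (array([0.4928207 , 0.04285425, 0.07502338]), [np.float64(0.00023763236001946288), np.float64(0.00023763236001937292)])
(array([0.46599551, 0.00341101, 0.05680256]), [np.float64(0.0006396250422205179), np.float64(0.0006396250422205045)]) (array([0.48010715, 0.17524572, 0.04590353]), [np.float64(0.0008391618514333762), np.float64(0.0008391618514332573)])
```

Call:
step_arm(moves=[1,0,0,0,1,0,0,1,0,0,0,1,0,0,1,0,0,0,1,0,0,1,0,0,0,1,0,0,1,0,0,0,1,0,0,1,0,0,0,1,0,0,1,-0.7,0.65,0,0,0,0,1,-0.7,0.65,0,0,0,0,1,0,0,0.6,0,0,0,1,0,0,0.6,0,0,0])

```text
clock: 7.98
position: [0.4994, 0.0402, 0.1359]
tool_rot: [[0.064, 0.998, 0.007], [0.998, -0.064, 0.002], [0.003, 0.007, -1.0]]
contact_force: [-0.2, 0.7, -1.5]
gripper_width: 0.0004
```

Call:
step_arm(moves=[1,0,0,0.5,0,0,0,1,0,0,0.3,0,0,0,1,0,0,0.2,0,0,0,1,0,0,0.1,0,0,0,1,0,0,0,0,0,0,1,0,0,0,0,0,0])

```text
clock: 8.48
position: [0.4937, 0.0418, 0.091]
tool_rot: [[0.061, 0.998, 0.001], [0.998, -0.061, 0.001], [0.001, 0.001, -1.0]]
contact_force: [-0.5, 0.4, 0.4]
gripper_width: 0.0001
```

Call:
step_arm(moves=[1,-0.05,0,0.2,0,0,0,1,0,0,0.1,0,0,0,1,0,0,0.05,0,0,0,1,0,0,0.03,0,0,0,1,0,0,0,0,0,0])

```text
clock: 8.9
position: [0.4928, 0.0388, 0.076]
tool_rot: [[0.06, 0.998, 0.001], [0.998, -0.06, -0.002], [-0.002, 0.001, -1.0]]
contact_force: [-0.4, -4.4, 5.7]
gripper_width: 0.0
```

Call:
step_arm(moves=[1,-0.01,-0.01,0.05,0,0,0,1,-0.01,-0.01,0.03,0,0,0,1,0,0,0,0,0,0])

```text
clock: 9.15
position: [0.4924, 0.0381, 0.0731]
tool_rot: [[0.06, 0.998, 0.002], [0.998, -0.06, -0.001], [-0.001, 0.003, -1.0]]
contact_force: [-0.4, -3.4, 7.3]
gripper_width: -0.0
```

Call:
step_arm(moves=[1,-0.02,-0.02,0.05,0,0,0,1,-0.02,-0.01,0.05,0,0,0,1,0,0,0,0,0,0])

```text
clock: 9.4
position: [0.4921, 0.0371, 0.0694]
tool_rot: [[0.061, 0.998, 0.005], [0.998, -0.061, -0.0], [-0.0, 0.005, -1.0]]
contact_force: [0.7, -1.4, 6.7]
gripper_width: -0.0
```

Call:
step_arm(moves=[1,0,0,-0.2,0,0,0,1,0,0,-0.5,0,0,0,1,0,-0.2,-0.8,0,0,0,1,0.5,-0.5,-0.8,-1,0,0,1,0.5,-0.5,-0.5,-1,0,0,1,0,0,0,-1,0,0,1,0,0,0,-1,0,0,1,0,0,0,-1,0,0,1,0,0,0,-1,0,0,1,0,0,0,0,0,0])

```text
clock: 10.23
position: [0.4365, 0.0792, 0.1746]
tool_rot: [[0.059, 0.867, 0.494], [0.998, -0.051, -0.031], [-0.002, 0.495, -0.869]]
contact_force: [-1.8, -0.8, 0.5]
gripper_width: 0.0001
```

```bash
python3 - <<'E'
from h import *
for n in ['scene','side','wrist']: c=snap(n,n+'5')
s=manip.read_state();print({k:np.round(s[k],4).tolist() for k in ['clock','position','contact_force']})
E
```

```text
{'clock': 10.3833, 'position': [0.4443, 0.0801, 0.1783], 'contact_force': [0.195, 0.029, 0.3838]}
```

View pics/wrist5.png

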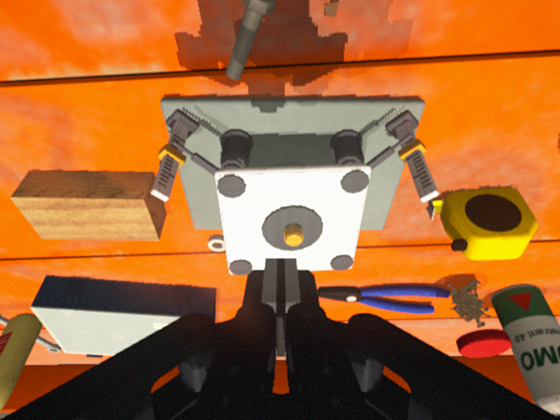

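```bash
python3 zz.py wrist5 385 100 145 100
```

```text
(no output)
```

View pics/wrist5_z.png

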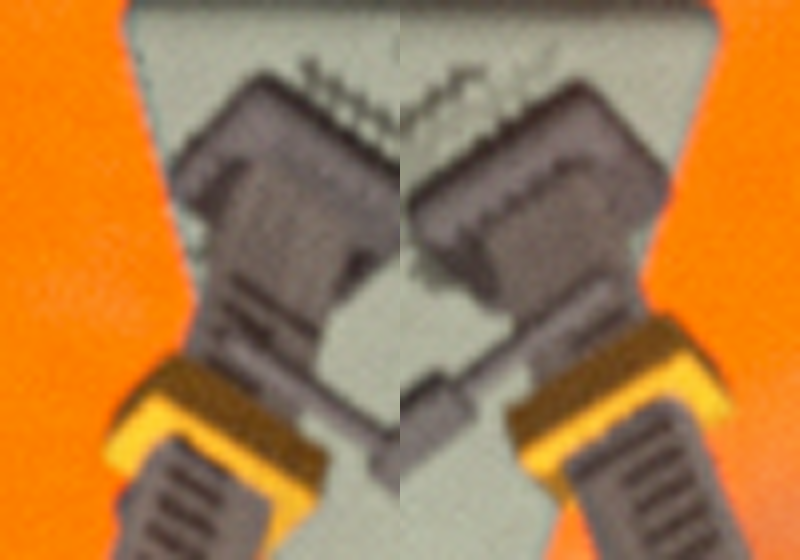

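```bash
python3 - <<'E'
from m2 import *
run('wrist5',385,100,145,100,[('tipL',608,285),('riderL',593,385),('tipR',222,345),('riderR',244,427)])
E
```

```text
L post radial/tang 0.1114 0.0139
R post radial/tang 0.1112 0.0131
tipL [0.4648 0.1722 0.0486] rad 0.1182
riderL [0.4761 0.1731 0.0487] rad 0.1114
tipR [0.4545 0.0042 0.0577] rad 0.1188
riderR [0.4659 0.0024 0.0548] rad 0.1115
```

Call:
step_arm(moves=[1,0,0,0,1,0,0,1,0,0,0,1,0,0,1,0,0,0,1,0,0,1,0,0,0,1,0,0,1,0,0,0,1,0,0,1,0,0,0,1,0,0,1,-0.5,0.63,0,0,0,0,1,-0.5,0.63,0,0,0,0,1,0,0,0.6,0,0,0,1,0,0,0.6,0,0,0])

```text
clock: 11.22
position: [0.4983, 0.0357, 0.1309]
tool_rot: [[0.063, 0.998, 0.007], [0.998, -0.063, 0.002], [0.002, 0.007, -1.0]]
contact_force: [-0.2, 0.2, -1.3]
gripper_width: -0.0001
```

Call:
step_arm(moves=[1,0,0,0.5,0,0,0,1,0,0,0.3,0,0,0,1,0,0,0.2,0,0,0,1,0,0,0.1,0,0,0,1,0,0,0,0,0,0,1,0,0,0,0,0,0])

```text
clock: 11.72
position: [0.4927, 0.0369, 0.0861]
tool_rot: [[0.061, 0.998, 0.001], [0.998, -0.061, 0.001], [0.001, 0.001, -1.0]]
contact_force: [-0.0, -0.2, -0.0]
gripper_width: -0.0001
```

Down to about 0.0677 (18.5 mm).

Call:
step_arm(moves=[1,0,0,0.2,0,0,0,1,0,0,0.15,0,0,0,1,0,0,0.05,0,0,0,1,0,0,0.03,0,0,0,1,0,0,0,0,0,0])

```text
clock: 12.13
position: [0.4916, 0.0367, 0.0689]
tool_rot: [[0.061, 0.998, 0.001], [0.998, -0.061, -0.0], [-0.0, 0.001, -1.0]]
contact_force: [-1.0, -0.7, 6.0]
gripper_width: 0.0003
```

Call:
step_arm(moves=[1,-0.01,0,0.04,0,0,0,1,0,0,0,0,0,0])

```text
clock: 12.3
position: [0.4916, 0.0364, 0.0675]
tool_rot: [[0.061, 0.998, 0.001], [0.998, -0.061, -0.0], [-0.0, 0.001, -1.0]]
contact_force: [-2.1, -0.6, 7.4]
gripper_width: -0.0002
```

Call:
step_arm(moves=[1,0,0,-0.2,0,0,0,1,0,0,-0.5,0,0,0,1,0,-0.2,-0.8,0,0,0,1,0.5,-0.7,-0.6,-1,0,0,1,0.5,-0.7,0,-1,0,0,1,0,0,0,-1,0,0,1,0,0,0,-1,0,0,1,0,0,0,-1,0,0,1,0,0,0,-1,0,0,1,0,0,0,0,0,0])

```text
clock: 13.13
position: [0.4246, 0.0784, 0.1459]
tool_rot: [[0.061, 0.872, 0.486], [0.998, -0.051, -0.034], [-0.005, 0.488, -0.873]]
contact_force: [-1.6, -0.1, -0.9]
gripper_width: 0.0
```

```bash
python3 - <<'E'
from h import *
for n in ['scene','side','wrist']: c=snap(n,n+'6')
s=manip.read_state();print({k:np.round(s[k],4).tolist() for k in ['clock','position','contact_force','qpos']})
E
```

```text
{'clock': 13.2833, 'position': [0.4314, 0.0794, 0.1487], 'contact_force': [0.9806, -0.2382, -0.5344], 'qpos': [0.1919, 0.054, 2.2746, -0.3885, 0.3374, -0.9804]}
```

View pics/wrist6.png

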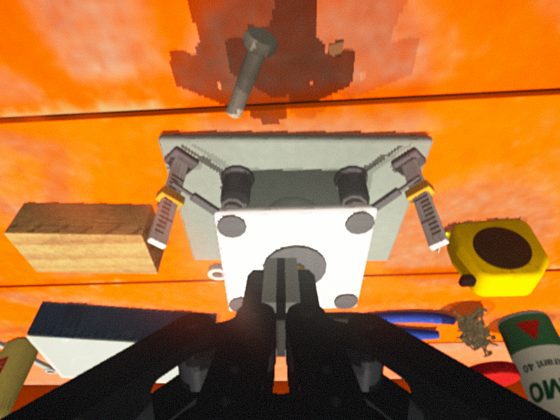

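```bash
python3 zz.py wrist6 393 135 145 135
python3 - <<'E'
import cv2,numpy as np
a=cv2.imread('pics/scene6.png')
b=cv2.imread('pics/side6.png')
f=lambda I,x,y:cv2.resize(I[y:y+50,x:x+50],(400,400),interpolation=cv2.INTER_CUBIC)
cv2.imwrite('pics/b6.png',np.hstack([f(a,225,220),f(b,295,200)]))
E
```

```text
(no output)
```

View pics/wrist6_z.png

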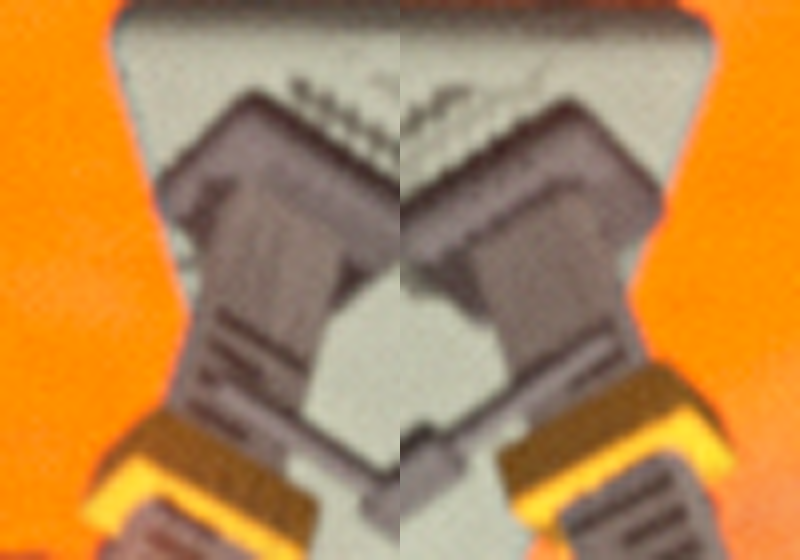

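View pics/b6.png

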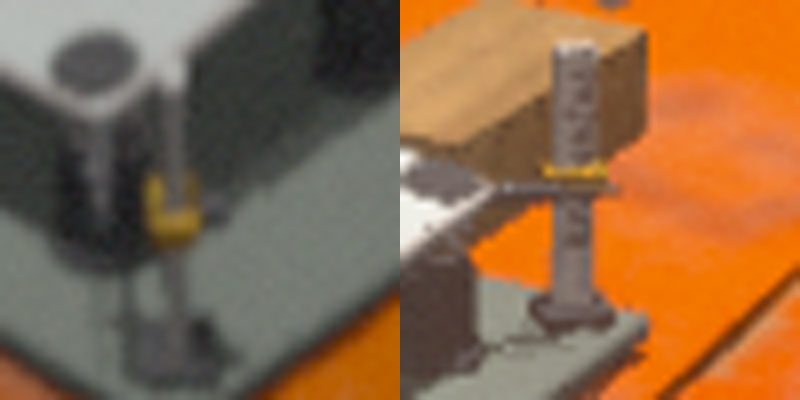

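```bash
python3 - <<'E'
from m2 import *
run('wrist6',393,135,145,135,[('tipL',610,330),('riderL',588,434),('tipR',215,388),('riderR',230,478)])
d=np.load('pics/side6.npz');w=np.load('pics/wrist6.npz')
for o in (0,): print('side tipR',meas((d,295+217/8-.5,200+189/8-.5),'R',o))
print('side rider edges bottom/center', meas((d,295+177/8-.5,200+175/8-.5),'R',.009))
print(tri((d,295+217/8-.5,200+189/8-.5),(w,145+215/8-.5,135+388/8-.5)))
print(tri((d,295+177/8-.5,200+175/8-.5),(w,145+230/8-.5,135+478/8-.5)))
E
```

```text
L post radial/tang 0.1114 0.0139
R post radial/tang 0.1112 0.0131
tipL [0.4644 0.1726 0.0474] rad 0.1188
riderL [0.4761 0.173  0.0483] rad 0.1114
tipR [0.4545 0.0043 0.0547] rad 0.1188
riderR [0.4658 0.0023 0.0541] rad 0.1117
side tipR (array([0.4546082 , 0.00436264, 0.05701664]), np.float64(0.11863650575568244))
side rider edges bottom/center (array([0.4673666 , 0.00370576, 0.05861224]), np.float64(0.10956963955549329))
(array([0.45368819, 0.00498807, 0.05676252]), [np.float64(0.0008318744683063119), np.float64(0.0008318744683063126)])
(array([0.46619178, 0.00282976, 0.05672728]), [np.float64(0.0021742074135991407), np.float64(0.0021742074135990357)])
```

```bash
python3 - <<'E'
import cv2,numpy as np
a=cv2.imread('pics/scene6.png')
b=cv2.imread('pics/side6.png')
f=lambda I,x,y:cv2.resize(I[y:y+50,x:x+50],(400,400),interpolation=cv2.INTER_CUBIC)
cv2.imwrite('pics/b6l.png',np.hstack([f(a,165,190),f(b,250,225)]))
E
```

```text
(no output)
```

View pics/b6l.png

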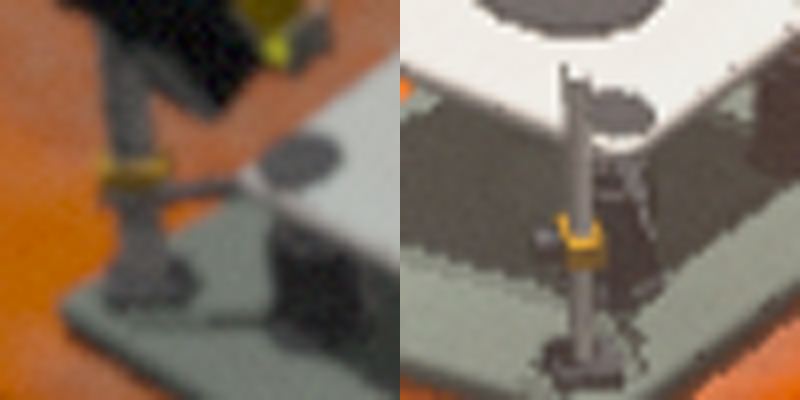

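```bash
python3 - <<'E'
from m2 import *
c=np.load('pics/scene6.npz')
S=lambda u,v:(c,165+(u+.5)/8-.5,190+(v+.5)/8-.5)
for u,v,o in [(105,196,0),(165,191,0),(225,184,0),(135,172,.009)]: print(u,v,[np.round(x,4) for x in meas(S(u,v),'L',o)])
for p in ([.4644,.1726,.0474],[.4761,.173,.0483]): print((proj(c,p)-[165,190]+.5)*8)
E
```

```text
L post radial/tang 0.1114 0.0139
R post radial/tang 0.1112 0.0131
105 196 [array([0.4659, 0.171 , 0.0516]), np.float64(0.1166)]
165 191 [array([0.4755, 0.16  , 0.0525]), np.float64(0.102)]
225 184 [array([0.4853, 0.149 , 0.0541]), np.float64(0.0873)]
135 172 [array([0.477 , 0.172 , 0.0522]), np.float64(0.11)]
[ 98.33990244 210.81237999]
[131.40883086 185.51397814]
```

```bash
python3 -c "
from rig import manip
s=manip.read_state();print(s['contact_force'],s['position'],s['clock']);print(manip.hand_in())"
```

```text
[ 0.98057925 -0.23815741 -0.53435418] [0.43144225 0.0793983  0.14873149] 13.2833
the job is handed in; nothing more can be done
None
```

I pressed the left pointer corner down once and the right corner down twice with closed fingertips, then backed off and handed the job in at 13.3 s. Both pointers measured well inside the 4 mm limit; the hand-in reports no verdict.

| Pointer | Wrist camera (mm above rider centre) | Second camera (mm above rider centre) |
|---|---|---|
| Left | -0.9 | -0.6 (scene camera) |
| Right | +0.6 | 0 to -1.6 (side camera) |

- **Disagreements:** the cameras' absolute heights differ by 2 to 4 mm, so I relied on the pointer-to-rider difference. The left tip is largely hidden behind its post in the scene view, so I partly extrapolated that reading. In the side view the right rider's centre is uncertain by about 2 mm.
- **Forces:** readings taken after each set of moves never exceeded about 12 N, including up to 8 N sideways during the left press.
- **Surroundings:** the riders measured in the same place throughout to within about 1 mm, so I saw no sign of the stand shifting. I saw no bystander moved. At hand-in the fingers were clear of everything, and the wrist force read about 1 N.

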